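Swing the drawer wing of the craft cupboard round to the cutting mat

TASK

Swing the craft cupboard's heavy drawer wing further open until its long side stands parallel to the long edges of the green cutting mat, and leave it standing there by itself, let go and at rest for a few seconds. It runs on ball bearings and coasts a long way, so ease it along and slow it down with light pushes on its two long faces, keeping off the clear dust cover on its top and free end; do not fling or knock it or let it run into either end of its travel. Leave the other things on the table where they are.

Things in the scene. Friction and masses are not known exactly. Their poses are not given: they have to be found in the camera images.
- cupboard_front (a point): Middle of the top front edge of the fixed, open-fronted wooden craft cupboard: 180 mm deep (behind this point, along +x), 320 mm wide (along y, 160 mm each side), 245 mm high; its front faces its own -x. The drawer wing hinges about a vertical axis at the front left corner, 158 mm along +y from here; shut, it would cover the front.
- wing: Hinged drawer wing: smooth closed block, 300 mm long, 100 mm thick (wider than a gripper opens), 30 to 245 mm above the table; white outer face, drawers on its inner face. Origin on the hinge axis at table level, in the plane of the inner face. -y: along that face to the free end; +x: out of the inner face; -x: through the thickness to the outer face. Delicate: keep pushes under 12 N.
- wing_angle (a joint): Opening of the wing, rad: 0 shut, growing clockwise from above as it opens (push on the inner face towards the wing's -x); ends of travel 0 and 2.85. Nominal mass 4 kg (differs by up to a third), evenly spread: 0.13 kg m2 about the hinge; damping 0.012 N m s/rad, dry friction 0.0005 N m: let go at 0.2 rad/s it coasts over 1 rad. Starts partly open at rest; keep it under 0.8 rad/s.
- wing_tip (a point): Middle of the top edge of the wing's free end: 300 mm along -y, 50 mm along -x and 245 mm above the wing's origin, same axes. It lies on the clear acrylic dust cover, a 6 mm sheet over the wing's whole top (239 to 245 mm high, pale grey-blue) and down its free end (294 to 300 mm from the hinge), set back 3 mm from both long faces. It scratches: not to be touched.
- mat: Green cutting mat with white grid lines and a white sheet on it, flat and fixed on the table, 220 mm (its x) x 300 mm (its y, the long edges) x 3 mm, origin at the centre of its underside. The wing passes 27 mm above it. The wing must end with its y axis parallel to the mat's y axis: at an opening between 1.6 and 2.5 rad.
- flask: Bystander, loose: white drinking flask with a dusty pink lid, 82 mm across, 177 mm high, standing; origin at the centre of its underside.
- glue: Bystander, loose: white glue bottle with orange cap, 40 mm across, 95 mm high, standing; origin at the centre of its underside.
- pen_pot: Bystander, loose: empty blue pen pot, 76 mm across, 95 mm high; origin at the centre of its underside.
- pencil_case: Bystander, loose: grey pencil case 75 x 200 x 50 mm, long along its y; origin at the centre of its underside.
- eraser: Bystander, loose on the mat: white eraser 22 x 45 x 12 mm; origin at the centre of its underside.
- pencil: Bystander, loose on the mat: orange pencil 8 mm thick, 160 mm long along its y; origin at the underside near its middle.
- tape_roll: Bystander, loose: yellow roll of tape lying flat, 90 mm across, 24 mm high; origin at the centre of its underside.

How it is judged:
On the way:
1. the wing stands by itself parallel to the mat's long edges, untouched and at rest, for 3 s (angle between the y axis of wing and the y axis of mat, either way round below 0.1 rad and velocity of joint wing_angle between -0.04 and 0.04 rad/s and contact force between each of the fingers, the arm and wing below 0.05 N), for 3 s.
At the end, for the whole second after the job is handed in: The wing's long side is parallel to the mat's long edges within 0.1 rad and it turns slower than 0.04 rad/s, released, after having stood so untouched for 3 s (angle between the y axis of wing and the y axis of mat, either way round below 0.1 rad and velocity of joint wing_angle between -0.04 and 0.04 rad/s).
It fails at once if the clear dust cover is touched (more than 0.5 N) (contact force between any of the fingers, the arm and cover_top above 0.5 N or contact force between any of the fingers, the arm and cover_end above 0.5 N).
It fails at once if the wing runs into an end of its travel (within 0.04 rad) (value of joint wing_angle above 2.81 rad or value of joint wing_angle below 0.04 rad).
It fails at once if the wing is flung (faster than 0.9 rad/s) (velocity of joint wing_angle above 0.9 rad/s or velocity of joint wing_angle below -0.9 rad/s).
It fails at once if the wing is knocked or pushed hard (more than 15 N) (contact force between any of the fingers, the arm and wing above 15 N).
It fails at once if a bystander is moved by more than 25 mm (distance of any of flask, glue, pen_pot, pencil_case, eraser, pencil, tape_roll from where it was at the start of the episode above 0.025 m).
It also fails if it takes over 48 s, if anything falls off the work surface, if the arm or the gripper's body presses on something with over 40 N, if the wrist force passes 120 N, or if a joint passes its speed limit or range.

ROBOT

A 6-joint arm with a two-finger parallel gripper is mounted at the origin on the work surface. World frame = base frame: x ahead of the robot, y to its left, z up, the work surface at z = 0. Lengths are in m, angles in rad, forces in N, time in s.
With the tool pointing down it reaches from about 0.275 to 0.75 m from the base axis. Payload 10.2 kg.
Tool frame: the origin (TCP) lies between the finger pads; the fingertips stand 8 mm ahead of it and the grasp point (between the pads) lies 11 mm behind it; z points along the fingers, y is the line along which they close (so a half turn about z gives the same grasp; the last joint's range is limited). The gripper opens to 88 mm and grips with 3 to 60 N. Pads are 18 mm wide; open, the fingers measure 123 mm over their backs; the gripper's body (75 mm by 187 mm) begins 45 mm behind the grasp point.
Start: joints at [1.115, 0.313, 1.498, -0, 1.331, -0.223], TCP at [0.121, 0.511, 0.247] pointing down, gripper open.
Joint ranges: [-2.94, 2.94], [-0.97, 2.17], [0.19, 2.56], [-1.23, 4.37], [0.02, 3.11], [-2.88, 2.88]. Speed limits (rad/s): [2.39, 2.39, 3.01, 3.14, 3.14, 3.14].

INTERFACE

Orientations are given as a 3x3 rotation matrix whose columns are the frame's x, y, z axes.
In Python, from plant import bot gives the robot as it stands.
- The arm moves only by the tool send_rows, never from a script. Its argument "commands" is a list of rows, each a list of 7 numbers: the turn, a rotation vector about the tool's x, y, z in degrees, then the shift along the tool's x, y, z in m, then the finger opening in m, from 0 to 0.0881. In form: [[rx, ry, rz, x, y, z, grip], ...]. A call has 1 to 8 rows; each row shifts and turns the commanded pose from where the row before left it, along the tool's axes as they then stand; what a row does not reach is not made up. A row lasts 1/10 s, in which the tool goes at most 50 mm and 8.59 degrees, less where a joint would pass 70% of its speed; a pose out of reach is approached as far as the arm can. A call with a gripper value outside its range is refused whole. The fingers move at their own pace and stop on an object; "squeeze" is the grip in N (left out, the last holds). Time passes only in rows, so rows that do not move let the fingers close. It gives the time, the measured TCP pose, the force, the opening and the grip force at its end, in the units of the state.
- bot.get_state(): the state, without advancing time (a new reading comes with each control period).
- bot.get_image(name): name is "side" or "top" or "wrist"; returns a dict with "color" (420x560x3 uint8, red, green, blue), "depth" (420x560 float32, m along the optical axis (not along the pixel's ray), 0 where there is no reading), "mtx" (3x3 intrinsics, pixels), "dist" ([k1, k2, p1, p2, k3] as OpenCV has them; the pictures are not rectified), "view" (4x4, takes a point from world to camera coordinates). Camera axes: x right, y up, looking along -z (the intrinsics and any distortion apply to the point x, -y, -z); pixel columns grow to the right and rows downward; lengths in m; the calibration is good to about 2 mm. A picture is of the moment at which its call begins.
- bot.finish_job(): hands the job in; it is judged then, once.
The state is a dict: "time_s": time; "joints": joint angles; "joint_vel": joint speeds; "joint_efforts": joint torques, N m; "eef_pos": TCP position; "eef_rot": TCP orientation; "ft_force": force on the tool from outside, world axes, zero at the start; "wrist_torque": the same for the moment, N m; "grip_width": finger opening in m; "gripper_force": force on a finger pad.
Only numpy, scipy, OpenCV 4.12 (cv2) and the standard library are available. Lean on these libraries where they do the work, as an engineer would, in place of code of your own. Each camera call takes 0.05 s, during which the arm holds its last target. There are 200 camera calls.

## Working session

There is one attempt and no reset: what is moved stays moved. The work goes in short steps, Python scripts to look and compute and a tool call to move; the robot and the scene stay as the last step left them, time stands still between calls to the robot, and variables do not carry over. Pictures are saved under pics/ and viewed, at most 10 in all, crops included, and the job is handed in when it is done.

Besides the shell and the picture viewer there is one more tool, called after "Call:" by a JSON object that holds its "fn" and its "kwargs". send_rows: Moves the arm, as the interface text tells. Its arguments: {"type":"object","properties":{"commands":{"type":"array"},"squeeze":{"type":"number"}},"required":["commands"]}

```bash
mkdir -p pics; ls; cat > h.py <<'E'
import numpy as np, cv2
from plant import bot
def cloud(im):
    d=im["depth"];v,u=np.nonzero(d>0);z=d[v,u]
    p=cv2.undistortPoints(np.stack([u,v],1).astype(np.float64)[:,None],im["mtx"],np.array(im["dist"]))[:,0]
    c=np.stack([p[:,0]*z,-p[:,1]*z,-z,np.ones_like(z)],1)
    w=(np.linalg.inv(im["view"])@c.T).T[:,:3]
    out=np.full(d.shape+(3,),np.nan);out[v,u]=w
    return out
def save(im,n): cv2.imwrite(f"pics/{n}.png",im["color"][:,:,::-1])
E
python3 - <<'E'
from h import *
ims={n:bot.get_image(n) for n in("top","side")}
cv2.imwrite("pics/top0.png",ims["top"]["color"][:,:,::-1]);save(ims["side"],"side0")
for n in ims: np.save(f"{n}0.npy",cloud(ims[n]))
np.save("topc.npy",ims["top"]["color"])
s=bot.get_state();print(s)
E
```

```text
pics
{'time_s': 0.1, 'joints': array([ 1.11459874e+00,  3.13397800e-01,  1.49831153e+00, -2.45282388e-05,
        1.33101622e+00, -2.23399067e-01]), 'joint_vel': array([ 0.00019617,  0.00134044, -0.00238482,  0.00173811, -0.00117707,
        0.00059806]), 'joint_efforts': array([ 2.80709937e-03, -4.02811968e+01, -2.52644992e+01,  6.95478427e-02,
        3.41581309e-02, -3.70628925e-05]), 'eef_pos': array([0.12104532, 0.51065045, 0.24623504]), 'eef_rot': array([[-9.73025876e-01,  2.30695507e-01, -4.77690855e-04],
       [ 2.30695889e-01,  9.73025360e-01, -1.02753024e-03],
       [ 2.27758706e-04, -1.11001483e-03, -9.99999358e-01]]), 'ft_force': array([0.33012244, 0.11617196, 0.07121287]), 'wrist_torque': array([0.0294594 , 0.00811419, 0.04881788]), 'gripper_force': 0.0, 'grip_width': 0.08826173376666546}
```

View pics/top0.png

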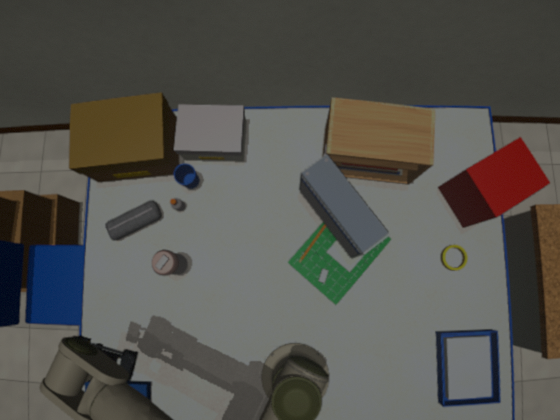

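View pics/side0.png

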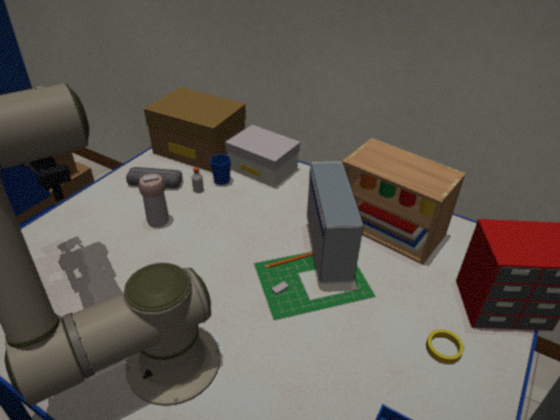

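Wing lies at about (343,205) in the top view, pointing to lower right. The mat's long edges run from lower left to upper right, so the wing has to turn about 77° clockwise. Next I measure both from the depth cloud.

```bash
cat >> h.py <<'E'
def wing(P):
    m=(P[...,2]>.232)&(P[...,2]<.256)
    m[:, :]&=True
    n,l,st,_=cv2.connectedComponentsWithStats(m.astype(np.uint8))
    return m,n,l,st
E
python3 - <<'E'
from h import *
for n in("top","side"):
    P=np.load(f"{n}0.npy");m,k,l,st=wing(P)
    for i in range(1,k):
        if st[i,4]>150:
            q=P[l==i];r=cv2.minAreaRect((q[:,:2]*1000).astype(np.float32));print(n,st[i],np.median(q[:,2]).round(4),r,cv2.boxPoints(r).round(0).tolist())
P=np.load("top0.npy");c=np.load("topc.npy")
hsv=cv2.cvtColor(c,cv2.COLOR_RGB2HSV)
g=(hsv[...,0]>50)&(hsv[...,0]<85)&(hsv[...,1]>120)&(abs(P[...,2])<.02)
q=P[g];r=cv2.minAreaRect((q[:,:2]*1000).astype(np.float32));print("mat",g.sum(),r,cv2.boxPoints(r).round(0).tolist())
from plant import bot
# mat from the two visible straight edges: long near edge and short edge, robust line fits left to side view
Q=np.load("side0.npy");im=bot.get_image("side");h2=cv2.cvtColor(im["color"],cv2.COLOR_RGB2HSV)
g=(h2[...,0]>50)&(h2[...,0]<85)&(h2[...,1]>120)&(abs(Q[...,2])<.02)
q=Q[g];r=cv2.minAreaRect((q[:,:2]*1000).astype(np.float32));print("mat",g.sum(),r,cv2.boxPoints(r).round(0).tolist())
E
```

```text
top [   0    0  560   27 2523] 0.2437 ((1214.908935546875, 46.30364990234375), (14.265827178955078, 1997.7371826171875), 0.06944530457258224) [[1207.0, 1045.0], [1209.0, -953.0], [1223.0, -953.0], [1221.0, 1045.0]]
top [ 301   97  135  158 9620] 0.2452 ((650.0206298828125, -223.67709350585938), (355.7683410644531, 497.6708068847656), 67.32781219482422) [[352.0, -292.0], [811.0, -484.0], [948.0, -155.0], [489.0, 36.0]]
top [ 465  137   85   80 3700] 0.2403 ((618.81201171875, -656.2264404296875), (173.4639434814453, 227.03631591796875), 28.914222717285156) [[488.0, -599.0], [598.0, -798.0], [750.0, -714.0], [640.0, -515.0]]
top [276 360  51  31 390] 0.2452 ((62.24169921875, -18.847740173339844), (135.66964721679688, 70.93809509277344), 80.40323638916016) [[16.0, -80.0], [86.0, -92.0], [109.0, 42.0], [39.0, 54.0]]
side [   5    0  555  144 2983] 0.2439 ((1217.044921875, 852.9849853515625), (3039.738525390625, 33.7734375), 89.93769073486328) [[1199.0, -667.0], [1232.0, -667.0], [1236.0, 2373.0], [1202.0, 2373.0]]
side [ 310  138  156   93 6407] 0.2445 ((650.454833984375, -226.54510498046
[... 203 characters left out ...]
375), (176.99778747558594, 213.77452087402344), 28.1116943359375) [[487.0, -601.0], [588.0, -789.0], [744.0, -706.0], [644.0, -517.0]]
side [   4  274  204  114 3196] 0.2449 ((-106.11070251464844, 17.211441040039062), (87.7745361328125, 402.26947021484375), 61.45125961303711) [[-304.0, 75.0], [50.0, -117.0], [92.0, -40.0], [-262.0, 152.0]]
mat 2087 ((418.53729248046875, -159.49038696289062), (213.64691162109375, 290.669677734375), 47.92192459106445) [[239.0, -141.0], [455.0, -336.0], [598.0, -178.0], [382.0, 17.0]]
mat 2450 ((419.1031188964844, -163.62738037109375), (217.07655334472656, 295.88116455078125), 46.94451141357422) [[237.0, -142.0], [453.0, -344.0], [601.0, -185.0], [385.0, 17.0]]
```

```bash
cat >> h.py <<'E'
def wingfit(name):
    im=bot.get_image(name);P=cloud(im);hsv=cv2.cvtColor(im["color"],cv2.COLOR_RGB2HSV)
    m=(abs(P[...,2]-.245)<.01)&(hsv[...,0]>85)&(hsv[...,0]<135)&(hsv[...,1]>20)&(P[...,0]>.25)&(P[...,0]<.85)&(P[...,1]>-.5)&(P[...,1]<.35)
    n,l,st,_=cv2.connectedComponentsWithStats(cv2.morphologyEx(m.astype(np.uint8),cv2.MORPH_OPEN,np.ones((3,3))))
    i=1+np.argmax(st[1:,4]);q=P[l==i]
    r=cv2.minAreaRect((q[:,:2]*1000).astype(np.float32));b=cv2.boxPoints(r)
    return bot.get_state()["time_s"],st[i,4],r,b.round(0).tolist()
E
python3 - <<'E'
from h import *
for n in("top","side"):print(n,wingfit(n))
P=np.load("top0.npy");c=np.load("topc.npy");hsv=cv2.cvtColor(c,cv2.COLOR_RGB2HSV)
for n in("top","side"):
    im=bot.get_image(n);P=cloud(im);h=cv2.cvtColor(im["color"],cv2.COLOR_RGB2HSV)
    m=(abs(P[...,2]-.245)<.01)&(h[...,0]<30)&(h[...,1]>60)&(P[...,0]>.5)&(P[...,1]>-.5)&(P[...,1]<.1)
    k,l,st,_=cv2.connectedComponentsWithStats(m.astype(np.uint8));i=1+np.argmax(st[1:,4])
    r=cv2.minAreaRect((P[l==i][:,:2]*1000).astype(np.float32));print("cup",r,cv2.boxPoints(r).round().tolist())
E
```

```text
top (0.2, np.int32(3085), ((541.2674560546875, -148.16737365722656), (288.62646484375, 97.45272827148438), 35.46332931518555), [[395.0, -192.0], [452.0, -272.0], [687.0, -104.0], [631.0, -25.0]])
side (0.25, np.int32(1919), ((535.8659057617188, -152.4092254638672), (283.9293518066406, 92.3851547241211), 35.698795318603516), [[394.0, -198.0], [448.0, -273.0], [678.0, -107.0], [624.0, -32.0]])
cup ((760.6729736328125, -268.5723876953125), (321.7909240722656, 184.1869354248047), 83.18801879882812) [[650.0, -417.0], [833.0, -439.0], [871.0, -120.0], [688.0, -98.0]]
cup ((760.3639526367188, -270.78228759765625), (322.22515869140625, 189.64791870117188), 82.69287109375) [[646.0, -419.0], [834.0, -443.0], [875.0, -123.0], [687.0, -99.0]]
```

Call:
{"fn": "send_rows", "kwargs": {"commands": [[0, 0, 8.2, 0, 0, -0.016, 0], [0, 0, 8.2, 0, 0, -0.016, 0], [0, 0, 8.2, 0, 0, -0.016, 0], [0, 0, 8.2, 0, 0, -0.016, 0], [0, 0, 8.2, 0, 0, -0.016, 0], [0, 0, 0, -0.03, 0, 0, 0], [0, 0, 0, -0.04, -0.004, 0, 0], [0, 0, 0, -0.04, -0.004, 0, 0]]}}

```text
time_s: 1.15
eef_pos: [0.1791, 0.4157, 0.3265]
eef_rot: [[-0.584, 0.812, 0.0], [0.812, 0.584, -0.0], [-0.0, -0.0, -1.0]]
ft_force: [0.5, 0.9, 1.2]
grip_width: 0.0264
gripper_force: 0.0
```

Call:
{"fn": "send_rows", "kwargs": {"commands": [[0, 0, 0, -0.04, -0.004, 0, 0], [0, 0, 0, -0.04, -0.004, 0, 0], [0, 0, 0, -0.04, -0.004, 0, 0], [0, 0, 0, -0.04, -0.004, 0, 0], [0, 0, 0, -0.04, -0.004, 0, 0], [0, 0, 0, -0.04, -0.004, 0, 0], [0, 0, 0, -0.04, -0.004, 0, 0], [0, 0, 0, -0.04, -0.004, 0, 0]]}}

```text
time_s: 1.95
eef_pos: [0.3398, 0.1366, 0.3269]
eef_rot: [[-0.583, 0.813, 0.001], [0.813, 0.583, 0.0], [-0.0, 0.001, -1.0]]
ft_force: [0.9, 0.2, 0.5]
grip_width: 0.0006
gripper_force: 0.0
```

Call:
{"fn": "send_rows", "kwargs": {"commands": [[0, 0, 0, -0.04, -0.005, 0, 0], [0, 0, 0, -0.04, -0.005, 0, 0], [0, 0, 0, -0.04, -0.005, 0, 0], [0, 0, 0, -0.04, -0.005, 0, 0], [0, 0, 0, -0.04, -0.005, 0, 0], [0, 0, 0, -0.04, -0.005, 0, 0], [0, 0, 0, -0.04, -0.005, 0, 0], [0, 0, 0, -0.04, -0.005, 0, 0]]}}

```text
time_s: 2.75
eef_pos: [0.4939, -0.1468, 0.3267]
eef_rot: [[-0.583, 0.813, 0.0], [0.813, 0.583, 0.0], [-0.0, 0.0, -1.0]]
ft_force: [-0.1, 0.2, -1.1]
grip_width: 0.0003
gripper_force: 0.0
```

Call:
{"fn": "send_rows", "kwargs": {"commands": [[0, 0, 0, -0.04, -0.005, 0, 0], [0, 0, 0, -0.04, -0.005, 0, 0], [0, 0, 0, -0.04, -0.003, 0, 0], [0, 0, 0, -0.026, -0.002, 0, 0], [0, 0, 0, 0, 0, 0, 0]]}}

```text
time_s: 3.25
eef_pos: [0.5668, -0.275, 0.3248]
eef_rot: [[-0.581, 0.814, -0.002], [0.814, 0.581, 0.001], [0.002, -0.001, -1.0]]
ft_force: [-0.1, 0.6, -1.2]
grip_width: 0.0005
gripper_force: 0.0
```

```bash
python3 - <<'E'
from h import *
im=bot.get_image("side");save(im,"side1")
print(bot.get_state()["eef_pos"],bot.get_state()["joints"])
E
```

```text
[ 0.56639559 -0.27337493  0.32551038] [-6.35687172e-01  5.23435868e-01  9.89756150e-01  4.78615461e-05
  1.63008876e+00 -1.25686332e+00]
```

View pics/side1.png

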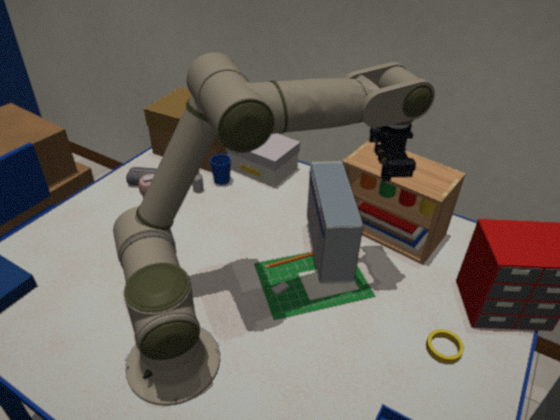

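Call:
{"fn": "send_rows", "kwargs": {"commands": [[0, 8, 0, 0, 0, 0, 0], [0, 0, 0, -0.004, 0, 0.028, 0], [0, 0, 0, -0.004, 0, 0.028, 0], [0, 0, 0, -0.004, 0, 0.028, 0], [0, 0, 0, -0.004, 0, 0.028, 0], [0, 0, 0, 0.02, 0, 0.003, 0], [0, 0, 0, 0.015, 0, 0.002, 0], [0, 0, 0, 0.006, 0, 0.001, 0]]}}

```text
time_s: 4.1
eef_pos: [0.5416, -0.2372, 0.2141]
eef_rot: [[-0.579, 0.812, -0.081], [0.804, 0.584, 0.113], [0.139, 0.0, -0.99]]
ft_force: [0.4, 0.2, -0.5]
grip_width: 0.0002
gripper_force: 0.0
```

Call:
{"fn": "send_rows", "kwargs": {"commands": [[0, 0, 0, 0.002, 0, 0.0003, 0]]}}

```text
time_s: 4.2
eef_pos: [0.541, -0.2365, 0.2142]
eef_rot: [[-0.578, 0.812, -0.08], [0.804, 0.584, 0.112], [0.138, 0.0, -0.99]]
ft_force: [0.6, 0.6, 0.5]
grip_width: 0.0004
gripper_force: 0.0
```

```bash
python3 - <<'E'
from h import *
ims=bot.get_image("wrist");b=bot.get_image("side");print(wingfit("top"),bot.get_state()["eef_pos"],bot.get_state()["ft_force"])
s=cv2.resize(b["color"][120:300,280:460],(420,420))
cv2.imwrite("pics/w2.png",np.hstack([cv2.resize(ims["color"],(380,285)),cv2.resize(s,(285,285))])[:,:,::-1])
E
```

```text
(4.35, np.int32(1883), ((577.5912475585938, -122.05654907226562), (197.09814453125, 96.72008514404297), 35.41862106323242), [[469.0, -140.0], [525.0, -219.0], [686.0, -104.0], [630.0, -26.0]]) [ 0.54130097 -0.23753193  0.2136198 ] [-1.46390823 -0.43032325 -0.02599649]
```

View pics/w2.png

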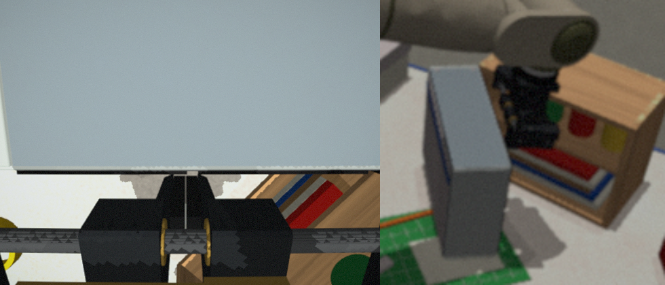

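Call:
{"fn": "send_rows", "kwargs": {"commands": [[0, 0, 0, 0.003, 0, 0.0004, 0], [0, 0, 0, 0.003, 0, 0.0004, 0], [0, 0, 0, 0.002, 0, 0.0003, 0], [0, 0, 0, 0.0015, 0, 0.0002, 0], [0, 0, 0, 0.001, 0, 0.0001, 0], [0, 0, 0, 0.001, 0, 0.0001, 0], [0, 0, 0, 0.001, 0, 0.0001, 0], [0, 0, 0, 0.001, 0, 0.0001, 0]]}}

```text
time_s: 5.15
eef_pos: [0.5331, -0.2263, 0.2135]
eef_rot: [[-0.577, 0.813, -0.081], [0.805, 0.583, 0.113], [0.139, -0.0, -0.99]]
ft_force: [0.1, -0.5, 0.7]
grip_width: 0.0006
gripper_force: 0.0
```

Call:
{"fn": "send_rows", "kwargs": {"commands": [[0, 0, 0, 0.001, 0, 0.0001, 0], [0, 0, 0.1, 0.001, 0, 0.0001, 0], [0, 0, 0.2, 0.001, 0, 0.0001, 0], [-0.04, 0, 0.3, 0.001, 0, 0.0001, 0], [-0.06, 0, 0.4, 0.0014, 0, 0.0002, 0], [-0.07, 0, 0.5, 0.0017, 0, 0.0002, 0], [-0.08, 0, 0.6, 0.0021, 0, 0.0003, 0], [-0.09, 0, 0.68, 0.0024, 0, 0.0003, 0]]}}

```text
time_s: 5.95
eef_pos: [0.5264, -0.2166, 0.2138]
eef_rot: [[-0.536, 0.841, -0.076], [0.832, 0.542, 0.116], [0.139, -0.001, -0.99]]
ft_force: [-0.5, -0.9, 0.5]
grip_width: 0.0003
gripper_force: 0.0
```

Call:
{"fn": "send_rows", "kwargs": {"commands": [[-0.09, 0, 0.68, 0.0024, -0.0001, 0.0003, 0], [-0.09, 0, 0.68, 0.0024, -0.0001, 0.0003, 0], [-0.09, 0, 0.68, 0.0024, -0.0001, 0.0003, 0], [-0.09, 0, 0.68, 0.0024, -0.0001, 0.0003, 0], [-0.09, 0, 0.68, 0.0024, -0.0001, 0.0003, 0], [-0.09, 0, 0.68, 0.0024, -0.0001, 0.0003, 0], [-0.09, 0, 0.68, 0.0024, -0.0001, 0.0003, 0], [-0.09, 0, 0.68, 0.0024, -0.0001, 0.0003, 0]]}}

```text
time_s: 6.75
eef_pos: [0.516, -0.2003, 0.2141]
eef_rot: [[-0.454, 0.888, -0.065], [0.88, 0.459, 0.123], [0.139, -0.002, -0.99]]
ft_force: [-0.1, 0.6, -0.6]
grip_width: 0.0004
gripper_force: 0.0
```

```bash
cat >> h.py <<'E'
def report(names=("top","side")):
    for n in names: print(n,*wingfit(n)[0:2],wingfit(n)[2:])
    s=bot.get_state();R=s["eef_rot"];p=s["eef_pos"]
    a=np.arctan2(R[1,1],R[0,1]);w=np.array([np.sin(a),-np.cos(a)]);y=np.array([np.cos(a),np.sin(a)]);q=p[:2]-[.688,-.101]
    print(p.round(4),"tool yaw",np.degrees(a).round(1),"d",(q@w).round(4),"r",(-q@y).round(4),"F",s["ft_force"].round(1),s["time_s"])
E
python3 -c "
from h import *
report(['top'])"
```

```text
top 6.8 2001 (((563.6503295898438, -104.7413101196289), (222.8609161376953, 94.74193572998047), 24.881221771240234), [[443.0, -109.0], [482.0, -195.0], [685.0, -101.0], [645.0, -15.0]])
[ 0.5159 -0.2003  0.2141] tool yaw 27.4 d 0.0091 r 0.1984 F [ 1.  -0.7  0.7] 6.85
```

Call:
{"fn": "send_rows", "kwargs": {"commands": [[-0.09, 0, 0.68, 0.0025, -0.0001, 0.0004, 0], [-0.09, 0, 0.68, 0.0025, -0.0001, 0.0004, 0], [-0.09, 0, 0.68, 0.0025, -0.0001, 0.0004, 0], [-0.09, 0, 0.68, 0.0025, -0.0001, 0.0004, 0], [-0.09, 0, 0.68, 0.0025, -0.0001, 0.0004, 0], [-0.09, 0, 0.68, 0.0025, -0.0001, 0.0004, 0], [-0.09, 0, 0.68, 0.0025, -0.0001, 0.0004, 0], [-0.09, 0, 0.68, 0.0025, -0.0001, 0.0004, 0]]}}

```text
time_s: 7.65
eef_pos: [0.5067, -0.1823, 0.2137]
eef_rot: [[-0.368, 0.928, -0.054], [0.919, 0.372, 0.128], [0.139, -0.002, -0.99]]
ft_force: [0.2, -0.3, 0.2]
grip_width: 0.0004
gripper_force: 0.0
```

```bash
python3 -c "
from h import *
report(['top'])"
```

```text
top 7.7 2202 (((552.2328491210938, -93.78321838378906), (247.53407287597656, 95.46772766113281), 17.740320205688477), [[420.0, -86.0], [449.0, -177.0], [685.0, -102.0], [656.0, -11.0]])
[ 0.5067 -0.1822  0.2137] tool yaw 21.9 d 0.0078 r 0.1985 F [ 0.3 -0.2 -0.3] 7.75
```

Call:
{"fn": "send_rows", "kwargs": {"commands": [[-0.09, 0, 0.68, 0.0025, -0.0001, 0.0004, 0], [-0.09, 0, 0.68, 0.0025, -0.0001, 0.0004, 0], [-0.09, 0, 0.68, 0.0025, -0.0001, 0.0004, 0], [-0.09, 0, 0.68, 0.0025, -0.0001, 0.0004, 0], [-0.09, 0, 0.68, 0.0025, -0.0001, 0.0004, 0], [-0.09, 0, 0.68, 0.0025, -0.0001, 0.0004, 0], [-0.09, 0, 0.68, 0.0025, -0.0001, 0.0004, 0], [-0.09, 0, 0.68, 0.0025, -0.0001, 0.0004, 0]]}}

```text
time_s: 8.55
eef_pos: [0.4992, -0.1635, 0.2133]
eef_rot: [[-0.278, 0.96, -0.042], [0.95, 0.281, 0.132], [0.139, -0.003, -0.99]]
ft_force: [0.5, 0.5, -0.6]
grip_width: 0.0004
gripper_force: 0.0
```

```bash
python3 -c "
from h import *
report(['top'])"
```

```text
top 8.6 2370 (((542.73486328125, -80.27944946289062), (270.3258056640625, 96.06240844726562), 12.096052169799805), [[401.0, -62.0], [421.0, -156.0], [685.0, -99.0], [665.0, -5.0]])
[ 0.4992 -0.1634  0.2133] tool yaw 16.4 d 0.0066 r 0.1988 F [-0.7 -0.  -0.5] 8.65
```

Call:
{"fn": "send_rows", "kwargs": {"commands": [[-0.09, 0, 0.68, 0.0026, -0.0001, 0.0004, 0], [-0.09, 0, 0.68, 0.0026, -0.0001, 0.0004, 0], [-0.09, 0, 0.68, 0.0026, -0.0001, 0.0004, 0], [-0.09, 0, 0.68, 0.0026, -0.0001, 0.0004, 0], [-0.09, 0, 0.68, 0.0026, -0.0001, 0.0004, 0], [-0.09, 0, 0.68, 0.0026, -0.0001, 0.0004, 0], [-0.09, 0, 0.68, 0.0026, -0.0001, 0.0004, 0], [-0.09, 0, 0.68, 0.0026, -0.0001, 0.0004, 0]]}}

```text
time_s: 9.45
eef_pos: [0.4934, -0.1432, 0.213]
eef_rot: [[-0.186, 0.982, -0.03], [0.973, 0.188, 0.135], [0.138, -0.004, -0.99]]
ft_force: [0.6, -0.2, -0.0]
grip_width: 0.0005
gripper_force: 0.0
```

Call:
{"fn": "send_rows", "kwargs": {"commands": [[-0.09, 0, 0.68, 0.0026, -0.0001, 0.0004, 0], [-0.09, 0, 0.68, 0.0026, -0.0001, 0.0004, 0], [-0.09, 0, 0.68, 0.0026, -0.0001, 0.0004, 0], [-0.09, 0, 0.68, 0.0026, -0.0001, 0.0004, 0], [-0.09, 0, 0.68, 0.0026, -0.0001, 0.0004, 0], [-0.09, 0, 0.68, 0.0026, -0.0001, 0.0004, 0], [-0.09, 0, 0.68, 0.0026, -0.0001, 0.0004, 0], [-0.09, 0, 0.68, 0.0026, -0.0001, 0.0004, 0]]}}

```text
time_s: 10.25
eef_pos: [0.4895, -0.1225, 0.2127]
eef_rot: [[-0.092, 0.996, -0.017], [0.986, 0.094, 0.137], [0.138, -0.004, -0.99]]
ft_force: [-0.2, 0.3, -0.1]
grip_width: 0.0003
gripper_force: 0.0
```

```bash
python3 -c "
from h import *
report(['top'])"
```

```text
top 10.3 2533 (((541.0187377929688, -52.8970832824707), (95.43647003173828, 284.17498779296875), 89.1581802368164), [[398.0, -99.0], [682.0, -103.0], [684.0, -7.0], [400.0, -3.0]])
[ 0.4895 -0.1225  0.2127] tool yaw 5.4 d 0.0027 r 0.1997 F [ 0.3 -0.2  0.2] 10.35
```

Call:
{"fn": "send_rows", "kwargs": {"commands": [[-0.09, 0, 0.68, 0.0024, -0.0001, 0.0003, 0], [-0.09, 0, 0.68, 0.0024, -0.0001, 0.0003, 0], [-0.09, 0, 0.68, 0.0024, -0.0001, 0.0003, 0], [-0.09, 0, 0.68, 0.0024, -0.0001, 0.0003, 0], [-0.09, 0, 0.68, 0.0024, -0.0001, 0.0003, 0], [-0.09, 0, 0.68, 0.0024, -0.0001, 0.0003, 0], [-0.09, 0, 0.68, 0.0024, -0.0001, 0.0003, 0], [-0.09, 0, 0.68, 0.0024, -0.0001, 0.0003, 0]]}}

```text
time_s: 11.15
eef_pos: [0.4877, -0.1033, 0.213]
eef_rot: [[0.003, 1.0, -0.005], [0.991, -0.002, 0.137], [0.137, -0.005, -0.991]]
ft_force: [0.0, -0.2, -0.3]
grip_width: 0.0003
gripper_force: 0.0
```

Call:
{"fn": "send_rows", "kwargs": {"commands": [[-0.09, 0, 0.68, 0.0022, -0.0001, 0.0003, 0], [-0.09, 0, 0.68, 0.0022, -0.0001, 0.0003, 0], [-0.09, 0, 0.68, 0.0022, -0.0001, 0.0003, 0], [-0.09, 0, 0.68, 0.0022, -0.0001, 0.0003, 0], [-0.09, 0, 0.68, 0.0022, -0.0001, 0.0003, 0], [-0.09, 0, 0.68, 0.0022, -0.0001, 0.0003, 0], [-0.09, 0, 0.68, 0.0022, -0.0001, 0.0003, 0], [-0.09, 0, 0.68, 0.0022, -0.0001, 0.0003, 0]]}}

```text
time_s: 11.95
eef_pos: [0.4877, -0.0855, 0.213]
eef_rot: [[0.098, 0.995, 0.008], [0.986, -0.098, 0.137], [0.137, -0.006, -0.991]]
ft_force: [-0.4, 0.1, -0.6]
grip_width: 0.0005
gripper_force: 0.0
```

```bash
python3 -c "
from h import *
report(['top','side'])"
```

```text
top 12.0 2484 (((551.737548828125, -30.392364501953125), (93.01957702636719, 286.8092346191406), 81.54104614257812), [[403.0, -55.0], [687.0, -97.0], [700.0, -5.0], [417.0, 37.0]])
side 12.1 601 (((496.51788330078125, -23.443763732910156), (90.32487487792969, 181.92945861816406), 83.19755554199219), [[401.0, -58.0], [581.0, -79.0], [592.0, 11.0], [412.0, 32.0]])
[ 0.4877 -0.0857  0.213 ] tool yaw -5.5 d 0.0041 r 0.2009 F [ 0.4 -0.1  0. ] 12.15
```

```bash
cat >> h.py <<'E'
def ang(name="top"):
    """yaw of wing's y axis, deg: outer long edge of the top, pixels cast on z=.245"""
    im=bot.get_image(name);P=cloud(im);hsv=cv2.cvtColor(im["color"],cv2.COLOR_RGB2HSV)
    m=(abs(P[...,2]-.245)<.012)&(hsv[...,0]>85)&(hsv[...,0]<135)&(hsv[...,1]>20)&(P[...,0]>.25)&(P[...,0]<.85)&(P[...,1]>-.5)&(P[...,1]<.35)
    n,l,st,_=cv2.connectedComponentsWithStats(cv2.morphologyEx(m.astype(np.uint8),cv2.MORPH_OPEN,np.ones((3,3))))
    v,u=np.nonzero(l==1+np.argmax(st[1:,4]))
    p=cv2.undistortPoints(np.stack([u,v],1).astype(np.float64)[:,None],im["mtx"],np.array(im["dist"]))[:,0]
    V=np.linalg.inv(im["view"]);d=(V[:3,:3]@np.stack([p[:,0],-p[:,1],-np.ones(len(p))])).T
    w=(V[:3,3]+d*((.243-V[2,3])/d[:,2])[:,None])[:,:2]
    (c,s,a0)=cv2.minAreaRect((w*1000).astype(np.float32)); a=np.radians(a0 if s[0]>s[1] else a0-90)
    for _ in range(2):
        y=np.array([np.cos(a),np.sin(a)]);nn=np.array([-y[1],y[0]]);t=w@y;e=w@nn
        b=np.digitize(t,np.arange(t.min()+.015,t.max()-.015,.006));k=range(1,b.max())
        E=np.array([[t[b==i].mean(),e[b==i].max()] for i in k if (b==i).any()],np.float32)
        f=cv2.fitLine(E,cv2.DIST_HUBER,0,.01,.01).ravel();a+=np.arctan2(f[1]*np.sign(f[0]),abs(f[0]))
    return np.degrees(a)
def rep(k=2):
    t=bot.get_state()["time_s"];x=[ang() for _ in range(k)];report([]) ;print("wing",np.round(x,2),"at",t)
    s=bot.get_state();q=s["eef_pos"][:2]-[.688,-.101];a=np.radians(np.mean(x));print("to go rad",(a+np.radians(42.6)).round(3),"d from wing",(q@[np.sin(a),-np.cos(a)]).round(4))
E
python3 -c "
from h import *
rep()"
```

```text
[ 0.4877 -0.0858  0.213 ] tool yaw -5.6 d 0.0043 r 0.2009 F [-0.1  0.6  0.3] 12.25
wing [-9.63 -9.96] at 12.15
to go rad 0.573 d from wing 0.0191
```

Call:
{"fn": "send_rows", "kwargs": {"commands": [[-0.07, 0, 0.5, 0.0018, -0.0001, 0.0003, 0], [-0.07, 0, 0.5, 0.0018, -0.0001, 0.0003, 0], [-0.07, 0, 0.5, 0.0018, -0.0001, 0.0003, 0], [-0.07, 0, 0.5, 0.0018, -0.0001, 0.0003, 0], [-0.07, 0, 0.5, 0.0018, -0.0001, 0.0003, 0], [-0.07, 0, 0.5, 0.0018, -0.0001, 0.0003, 0], [-0.07, 0, 0.5, 0.0018, -0.0001, 0.0003, 0], [-0.07, 0, 0.5, 0.0018, -0.0001, 0.0003, 0]]}}

```text
time_s: 13.05
eef_pos: [0.4887, -0.071, 0.2126]
eef_rot: [[0.166, 0.986, 0.017], [0.977, -0.167, 0.136], [0.137, -0.006, -0.991]]
ft_force: [0.1, -0.1, 0.1]
grip_width: 0.0007
gripper_force: 0.0
```

```bash
python3 -c "
from h import *
rep()"
```

```text
[ 0.4887 -0.0709  0.2126] tool yaw -9.6 d 0.0036 r 0.2015 F [-0.4 -0.3 -0.4] 13.15
wing [-14.9  -15.29] at 13.05
to go rad 0.48 d from wing 0.0229
```

Call:
{"fn": "send_rows", "kwargs": {"commands": [[-0.07, 0, 0.5, 0.0018, -0.0001, 0.0003, 0], [-0.07, 0, 0.5, 0.0018, -0.0001, 0.0003, 0], [-0.07, 0, 0.5, 0.0018, -0.0001, 0.0003, 0], [-0.07, 0, 0.5, 0.0018, -0.0001, 0.0003, 0], [-0.07, 0, 0.5, 0.0018, -0.0001, 0.0003, 0], [-0.07, 0, 0.5, 0.0018, -0.0001, 0.0003, 0], [-0.07, 0, 0.5, 0.0018, -0.0001, 0.0003, 0], [-0.07, 0, 0.5, 0.0018, -0.0001, 0.0003, 0]]}}

```text
time_s: 13.95
eef_pos: [0.4908, -0.0565, 0.2122]
eef_rot: [[0.235, 0.972, 0.027], [0.962, -0.236, 0.134], [0.136, -0.005, -0.991]]
ft_force: [-0.9, 1.1, 0.2]
grip_width: 0.0003
gripper_force: 0.0
```

```bash
python3 -c "
from h import *
rep()"
```

```text
[ 0.4908 -0.0565  0.2122] tool yaw -13.6 d 0.0032 r 0.2022 F [ 0.3 -0.3 -0.5] 14.05
wing [-20.05 -20.06] at 13.95
to go rad 0.393 d from wing 0.0258
```

Call:
{"fn": "send_rows", "kwargs": {"commands": [[0, -8, 0, 0, 0, -0.04, 0], [0, 0, 0, 0, 0, -0.04, 0], [0, 0, 0, 0.035, 0.0105, 0, 0], [0, 0, 0, 0.035, 0.0105, 0, 0], [0, 0, 0, 0.035, 0.0105, 0, 0], [0, 0, 0, 0.035, 0.0105, 0, 0], [0, 0, 0, 0.036, 0.0105, 0, 0], [0, 0, 6, 0, 0, 0, 0]]}}

```text
time_s: 14.85
eef_pos: [0.5834, 0.0999, 0.2901]
eef_rot: [[0.334, 0.943, -0.007], [0.943, -0.334, -0.001], [-0.003, -0.006, -1.0]]
ft_force: [-0.2, 0.2, 0.2]
grip_width: 0.0007
gripper_force: 0.0
```

```bash
python3 -c "
from h import *
rep()"
```

```text
[0.5826 0.0974 0.2905] tool yaw -19.6 d -0.1515 r 0.1659 F [ 0.2 -0.2 -0.3] 14.95
wing [-14.32 -14.19] at 14.85
to go rad 0.495 d from wing -0.1663
```

Call:
{"fn": "send_rows", "kwargs": {"commands": [[0, 0, 4.5, 0, 0, 0.026, 0], [0, 0, 4.5, 0, 0, 0.026, 0], [0, 0, 4.5, 0, 0, 0.024, 0], [0, -8, 4, 0, 0, 0, 0]]}}

```text
time_s: 15.35
eef_pos: [0.5797, 0.0941, 0.2121]
eef_rot: [[0.598, 0.797, -0.091], [0.789, -0.604, -0.113], [-0.144, -0.004, -0.99]]
ft_force: [-1.3, -0.7, -0.7]
grip_width: 0.0002
gripper_force: 0.0
```

```bash
python3 -c "
from h import *
im=bot.get_image('top');save(im,'t5');b=bot.get_image('side');w=bot.get_image('wrist')
r=lambda x:cv2.resize(x,(300,300))
cv2.imwrite('pics/t5.png',np.hstack([r(im['color'][100:300,260:460]),r(b['color'][100:320,220:440]),w['color'][:,::2][:300]*1 if 0 else cv2.resize(w['color'],(200,300))])[:,:,::-1])
rep()"
```

```text
[0.5822 0.0963 0.2156] tool yaw -36.8 d -0.0946 r 0.2029 F [0.4 1.1 0.2] 15.6
wing [-22.08 -21.91] at 15.5
to go rad 0.36 d from wing -0.1434
```

View pics/t5.png

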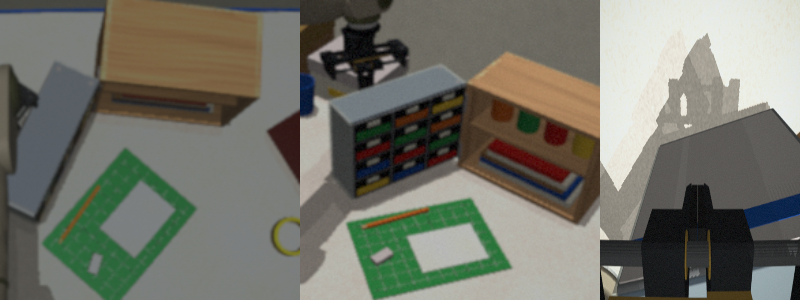

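```bash
sed -i 's/e\[b==i\].max()/e[b==i].min()/; s/(hsv\[...,1\]>20)/(hsv[...,1]>12)/; s/x=\[ang() for _ in range(k)\]/x=[ang("top"),ang("side")]/' h.py; python3 -c "
from h import *
rep()"
```

```text
[0.5821 0.0961 0.2158] tool yaw -36.9 d -0.094 r 0.203 F [0.2 0.6 0.8] 15.7
wing [-26.9  -26.82] at 15.6
to go rad 0.275 d from wing -0.128
```

Call:
{"fn": "send_rows", "kwargs": {"commands": [[0, 0, 2.3, 0.015, 0.006, -0.002, 0], [0, 0, 2.3, 0.015, 0.006, -0.002, 0], [0, 0, 2.3, 0.015, 0.006, -0.002, 0], [0, 0, 0, 0, 0, 0, 0], [0, 0, 0, 0, 0, 0, 0], [0, 0, 0, 0, 0, 0, 0], [0, 0, 0, 0, 0, 0, 0], [0, 0, 0, 0, 0, 0, 0]]}}

```text
time_s: 16.5
eef_pos: [0.6244, 0.1201, 0.2151]
eef_rot: [[0.687, 0.722, -0.082], [0.713, -0.692, -0.111], [-0.137, 0.018, -0.99]]
ft_force: [0.6, 0.0, 1.4]
grip_width: 0.0004
gripper_force: 0.0
```

```bash
python3 -c "
from h import *
rep()"
```

```text
[0.6245 0.1202 0.215 ] tool yaw -43.8 d -0.1158 r 0.1989 F [-0.   0.6  0.4] 16.6
wing [-30.38 -30.53] at 16.5
to go rad 0.212 d from wing -0.1585
```

Call:
{"fn": "send_rows", "kwargs": {"commands": [[0, 0, 0, 0, 0, 0, 0], [0, 0, 0, 0, 0, 0, 0], [0, 0, 0, 0, 0, 0, 0], [0, 0, 0, 0, 0, 0, 0], [0, 0, 0, 0, 0, 0, 0], [0, 0, 0, 0, 0, 0, 0], [0, 0, 0, 0, 0, 0, 0], [0, 0, 0, 0, 0, 0, 0]]}}

```text
time_s: 17.4
eef_pos: [0.6246, 0.1203, 0.2148]
eef_rot: [[0.687, 0.722, -0.083], [0.713, -0.692, -0.111], [-0.137, 0.017, -0.99]]
ft_force: [-0.1, -0.3, 0.1]
grip_width: 0.0003
gripper_force: 0.0
```

```bash
python3 -c "
from h import *
rep()"
```

```text
[0.6246 0.1203 0.2148] tool yaw -43.8 d -0.1159 r 0.1989 F [ 0.6  0.1 -0.3] 17.5
wing [-33.51 -33.98] at 17.4
to go rad 0.155 d from wing -0.1489
```

Call:
{"fn": "send_rows", "kwargs": {"commands": [[0, 0, 0, -0.006, 0, 0.001, 0], [0, 0, 0, -0.005, 0, 0.0005, 0], [0, 0, 0, 0, 0, 0, 0], [0, 0, 0, 0, 0, 0, 0], [0, 0, 0, 0, 0, 0, 0], [0, 0, 0, 0, 0, 0, 0], [0, 0, 0, 0, 0, 0, 0], [0, 0, 0, 0, 0, 0, 0]]}}

```text
time_s: 18.3
eef_pos: [0.617, 0.1124, 0.2148]
eef_rot: [[0.687, 0.722, -0.083], [0.713, -0.692, -0.111], [-0.138, 0.017, -0.99]]
ft_force: [-0.6, -0.2, -1.0]
grip_width: 0.0003
gripper_force: 0.0
```

Call:
{"fn": "send_rows", "kwargs": {"commands": [[0, 0, 0, 0, 0, 0, 0], [0, 0, 0, 0, 0, 0, 0], [0, 0, 0, 0, 0, 0, 0], [0, 0, 0, 0, 0, 0, 0], [0, 0, 0, 0, 0, 0, 0], [0, 0, 0, 0, 0, 0, 0], [0, 0, 0, 0, 0, 0, 0], [0, 0, 0, 0, 0, 0, 0]]}}

```text
time_s: 19.1
eef_pos: [0.6169, 0.1123, 0.2149]
eef_rot: [[0.687, 0.722, -0.083], [0.713, -0.692, -0.111], [-0.137, 0.017, -0.99]]
ft_force: [0.3, 0.1, 0.2]
grip_width: 0.0003
gripper_force: 0.0
```

```bash
python3 -c "
from h import *
rep()"
```

```text
[0.6169 0.1123 0.2149] tool yaw -43.8 d -0.1048 r 0.1989 F [-0.4 -0.   1. ] 19.2
wing [-38.28 -38.24] at 19.1
to go rad 0.076 d from wing -0.1235
```

Call:
{"fn": "send_rows", "kwargs": {"commands": [[0, 0, 0, 0, 0, 0, 0], [0, 0, 0, 0, 0, 0, 0], [0, 0, 0, 0, 0, 0, 0], [0, 0, 0, 0, 0, 0, 0], [0, 0, 0, 0, 0, 0, 0], [0, 0, 0, 0, 0, 0, 0], [0, 0, 0, 0, 0, 0, 0], [0, 0, 0, 0, 0, 0, 0]]}}

```text
time_s: 20.0
eef_pos: [0.6169, 0.1123, 0.2148]
eef_rot: [[0.687, 0.722, -0.083], [0.713, -0.692, -0.111], [-0.138, 0.017, -0.99]]
ft_force: [-0.3, 0.4, -0.3]
grip_width: 0.0005
gripper_force: 0.0
```

```bash
python3 -c "
from h import *
rep()"
```

```text
[0.6169 0.1123 0.2148] tool yaw -43.8 d -0.1048 r 0.1989 F [-0.8  0.2 -0.3] 20.1
wing [-40.18 -40.28] at 20.0
to go rad 0.041 d from wing -0.117
```

Call:
{"fn": "send_rows", "kwargs": {"commands": [[0, 0, 0, 0, 0, 0, 0], [0, 0, 0, 0, 0, 0, 0], [0, 0, 0, 0, 0, 0, 0], [0, 0, 0, 0, 0, 0, 0], [0, 0, 0, 0, 0, 0, 0], [0, 0, 0, 0, 0, 0, 0], [0, 0, 0, 0, 0, 0, 0], [0, 0, 0, 0, 0, 0, 0]]}}

```text
time_s: 20.9
eef_pos: [0.6169, 0.1123, 0.2148]
eef_rot: [[0.687, 0.722, -0.083], [0.713, -0.692, -0.111], [-0.138, 0.017, -0.99]]
ft_force: [0.0, 0.5, 0.4]
grip_width: 0.0008
gripper_force: 0.0
```

```bash
python3 -c "
from h import *
rep()"
```

```text
[0.617  0.1123 0.2149] tool yaw -43.8 d -0.1048 r 0.1989 F [ 0.2 -0.8  0.1] 21.0
wing [-40.5  -40.57] at 20.9
to go rad 0.036 d from wing -0.1159
```

Call:
{"fn": "send_rows", "kwargs": {"commands": [[0, 0, 0, 0, 0, 0, 0], [0, 0, 0, 0, 0, 0, 0], [0, 0, 0, 0, 0, 0, 0], [0, 0, 0, 0, 0, 0, 0], [0, 0, 0, 0, 0, 0, 0], [0, 0, 0, 0, 0, 0, 0], [0, 0, 0, 0, 0, 0, 0], [0, 0, 0, 0, 0, 0, 0]]}}

```text
time_s: 21.8
eef_pos: [0.6169, 0.1124, 0.2148]
eef_rot: [[0.687, 0.722, -0.083], [0.713, -0.692, -0.111], [-0.138, 0.017, -0.99]]
ft_force: [0.1, 0.2, 0.1]
grip_width: 0.0004
gripper_force: 0.0
```

```bash
python3 -c "
from h import *
rep()"
```

```text
[0.6169 0.1123 0.2149] tool yaw -43.8 d -0.1048 r 0.1989 F [ 0.4 -0.7 -0.6] 21.9
wing [-39.39 -39.1 ] at 21.8
to go rad 0.059 d from wing -0.1203
```

Call:
{"fn": "send_rows", "kwargs": {"commands": [[0, 8, 0, 0.004, 0, -0.04, 0], [0, 0, 0, 0, 0, -0.04, 0], [0, 0, 0, -0.04, 0.001, 0, 0], [0, 0, -5, -0.04, 0.001, 0, 0], [0, 0, 0, -0.042, 0.001, 0, 0], [0, 0, 0, -0.043, 0, 0, 0], [0, 0, 0, 0, 0, 0.02, 0], [0, 8, 0, 0, 0, 0.02, 0]]}}

```text
time_s: 22.7
eef_pos: [0.5171, -0.0061, 0.2539]
eef_rot: [[0.617, 0.78, 0.104], [0.774, -0.626, 0.098], [0.142, 0.02, -0.99]]
ft_force: [0.7, 0.4, -0.2]
grip_width: 0.0003
gripper_force: 0.0
```

```bash
sed -i 's/x=\[ang("top"),ang("side")\]/x=[ang("top"),ang("side"),ang("top",1),ang("side",1)]/; s/def ang(name="top")/def ang(name="top",o=0)/; s/e\[b==i\].min()/(e[b==i].max() if o else e[b==i].min())/' h.py
python3 -c "
from h import *
rep()"
```

```text
[ 0.5166 -0.0068  0.2546] tool yaw -38.8 d 0.0341 r 0.1925 F [0.6 0.  0.3] 22.9
wing [-41.24  48.83 -38.97 -19.5 ] at 22.7
to go rad 0.521 d from wing -0.0541
```

Call:
{"fn": "send_rows", "kwargs": {"commands": [[0, 0, 0, -0.003, 0, 0.02, 0], [0, 0, 0, -0.003, 0, 0.02, 0], [0, 0, 0, 0, 0, 0, 0], [0, 0, 0, 0, 0, 0, 0], [0, 0, 0, 0, 0, 0, 0], [0, 0, 0, 0, 0, 0, 0]]}}

```text
time_s: 23.5
eef_pos: [0.5174, -0.0071, 0.2145]
eef_rot: [[0.618, 0.779, 0.102], [0.774, -0.626, 0.097], [0.14, 0.019, -0.99]]
ft_force: [-0.1, 0.0, -0.2]
grip_width: 0.0005
gripper_force: 0.0
```

```bash
sed -i 's/x=\[ang.*ang("side",1)\]/x=[ang("top",1)]/' h.py
python3 -c "
from h import *
im=bot.get_image('top');cv2.imwrite('pics/t7.png',cv2.resize(im['color'][100:300,220:460],(600,500))[:,:,::-1])
rep()"
```

```text
[ 0.5172 -0.0071  0.214 ] tool yaw -38.8 d 0.0339 r 0.1919 F [ 0.6 -0.1 -0.1] 23.6
wing [-38.69] at 23.55
to go rad 0.068 d from wing 0.0335
```

View pics/t7.png

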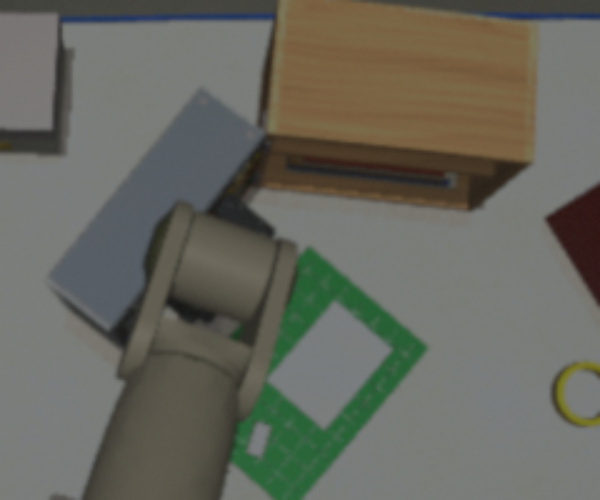

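Call:
{"fn": "send_rows", "kwargs": {"commands": [[0, 0, 0, 0.003, 0, 0.0004, 0], [0, 0, 0, 0.003, 0, 0.0004, 0], [0, 0, 0, 0.003, 0, 0.0004, 0], [0, 0, 0, 0.003, 0, 0.0004, 0], [0, 0, 0, 0.002, 0, 0.0003, 0], [0, 0, 0, 0.001, 0, 0.0001, 0], [0, 0, 0, 0.0005, 0, 0.0001, 0], [0, 0, 0, 0.0004, 0, 0, 0]]}}

```text
time_s: 24.4
eef_pos: [0.527, 0.0054, 0.2135]
eef_rot: [[0.618, 0.779, 0.101], [0.773, -0.626, 0.098], [0.139, 0.017, -0.99]]
ft_force: [-0.2, 0.4, 0.2]
grip_width: 0.0004
gripper_force: 0.0
```

```bash
python3 -c "
from h import *
rep()"
```

```text
[0.527  0.0054 0.2135] tool yaw -38.8 d 0.0179 r 0.1922 F [ 0.3 -0.4 -0.3] 24.45
wing [-38.42] at 24.4
to go rad 0.073 d from wing 0.0167
```

Call:
{"fn": "send_rows", "kwargs": {"commands": [[0, 0, 0, 0.0004, 0, 0, 0], [0, 0, 0, 0.0004, 0, 0, 0], [0, 0, 0, 0.0004, 0, 0, 0], [0, 0, 0, 0.0004, 0, 0, 0], [0, 0, 0, 0.0004, 0, 0, 0], [0, 0, 0, 0.0004, 0, 0, 0], [0, 0, 0, 0.0004, 0, 0, 0], [0, 0, 0, 0.0004, 0, 0, 0]]}}

```text
time_s: 25.25
eef_pos: [0.529, 0.0079, 0.214]
eef_rot: [[0.618, 0.779, 0.101], [0.773, -0.626, 0.098], [0.139, 0.018, -0.99]]
ft_force: [-0.0, 0.7, -0.1]
grip_width: 0.0004
gripper_force: 0.0
```

```bash
python3 -c "
from h import *
rep()"
```

```text
[0.529  0.0079 0.214 ] tool yaw -38.8 d 0.0147 r 0.1921 F [-1.1 -0.2  0. ] 25.3
wing [-38.31] at 25.25
to go rad 0.075 d from wing 0.0131
```

Call:
{"fn": "send_rows", "kwargs": {"commands": [[0, 0, 0, 0.0004, 0, 0, 0], [0, 0, 0, 0.0004, 0, 0, 0], [0, 0, 0, 0.0004, 0, 0, 0], [0, 0, 0, 0.0004, 0, 0, 0], [0, 0, 0, 0.0004, 0, 0, 0], [0, 0, 0, 0.0004, 0, 0, 0], [0, 0, 0, 0.0004, 0, 0, 0], [0, 0, 0, 0.0004, 0, 0, 0]]}}

```text
time_s: 26.1
eef_pos: [0.5309, 0.0104, 0.2144]
eef_rot: [[0.618, 0.779, 0.101], [0.773, -0.626, 0.098], [0.139, 0.017, -0.99]]
ft_force: [0.9, -0.3, -0.9]
grip_width: 0.0006
gripper_force: 0.0
```

```bash
python3 -c "
from h import *
rep()"
```

```text
[0.531  0.0104 0.2144] tool yaw -38.8 d 0.0115 r 0.1922 F [0.5 1.3 0.7] 26.15
wing [-38.51] at 26.1
to go rad 0.071 d from wing 0.0106
```

Call:
{"fn": "send_rows", "kwargs": {"commands": [[0, 0, 0, 0.0004, 0, 0, 0], [0, 0, 0, 0.0004, 0, 0, 0], [0, 0, 0, 0.0004, 0, 0, 0], [0, 0, 0, 0.0004, 0, 0, 0], [0, 0, 0, 0.0004, 0, 0, 0], [0, 0, 0, 0.0004, 0, 0, 0], [0, 0, 0, 0.0004, 0, 0, 0], [0, 0, 0, 0.0004, 0, 0, 0]]}}

```text
time_s: 26.95
eef_pos: [0.5329, 0.0128, 0.2149]
eef_rot: [[0.618, 0.779, 0.101], [0.773, -0.626, 0.098], [0.139, 0.018, -0.99]]
ft_force: [0.9, 0.3, -0.4]
grip_width: 0.0005
gripper_force: 0.0
```

```bash
python3 -c "
from h import *
rep()"
```

```text
[0.5329 0.0129 0.2148] tool yaw -38.8 d 0.0084 r 0.1922 F [-0.8 -0.5 -0.1] 27.0
wing [-39.75] at 26.95
to go rad 0.05 d from wing 0.0116
```

Call:
{"fn": "send_rows", "kwargs": {"commands": [[0, 0, 0, -0.01, 0, 0, 0], [0, 0, 0, -0.02, 0, -0.003, 0], [0, 0, 0, -0.03, 0, -0.004, 0], [0, 0, 0, -0.02, 0, -0.003, 0], [0, 0, 0, 0, 0, 0, 0], [0, 0, 0, 0, 0, 0, 0], [0, 0, 0, 0, 0, 0, 0], [0, 0, 0, 0, 0, 0, 0]]}}

```text
time_s: 27.8
eef_pos: [0.4827, -0.0495, 0.2135]
eef_rot: [[0.618, 0.78, 0.101], [0.774, -0.626, 0.098], [0.139, 0.018, -0.99]]
ft_force: [0.6, -0.6, 0.8]
grip_width: 0.0003
gripper_force: 0.0
```

Call:
{"fn": "send_rows", "kwargs": {"commands": [[0, 0, 0, 0, 0, 0, 0], [0, 0, 0, 0, 0, 0, 0], [0, 0, 0, 0, 0, 0, 0], [0, 0, 0, 0, 0, 0, 0], [0, 0, 0, 0, 0, 0, 0], [0, 0, 0, 0, 0, 0, 0], [0, 0, 0, 0, 0, 0, 0], [0, 0, 0, 0, 0, 0, 0]]}}

```text
time_s: 28.6
eef_pos: [0.4824, -0.0501, 0.2136]
eef_rot: [[0.619, 0.779, 0.101], [0.773, -0.626, 0.098], [0.139, 0.018, -0.99]]
ft_force: [-0.2, -0.2, -0.2]
grip_width: 0.0004
gripper_force: 0.0
```

```bash
python3 -c "
from h import *
rep()"
```

```text
[ 0.4824 -0.05    0.2136] tool yaw -38.8 d 0.0891 r 0.1922 F [-0.2 -0.3 -0. ] 28.65
wing [-42.23] at 28.6
to go rad 0.006 d from wing 0.1004
```

Call:
{"fn": "send_rows", "kwargs": {"commands": [[0, 0, 0, 0, 0, 0, 0], [0, 0, 0, 0, 0, 0, 0], [0, 0, 0, 0, 0, 0, 0], [0, 0, 0, 0, 0, 0, 0], [0, 0, 0, 0, 0, 0, 0], [0, 0, 0, 0, 0, 0, 0], [0, 0, 0, 0, 0, 0, 0], [0, 0, 0, 0, 0, 0, 0]]}}

```text
time_s: 29.45
eef_pos: [0.4824, -0.05, 0.2136]
eef_rot: [[0.618, 0.779, 0.101], [0.773, -0.626, 0.098], [0.139, 0.018, -0.99]]
ft_force: [-1.2, -0.5, -0.3]
grip_width: 0.0004
gripper_force: 0.0
```

```bash
python3 -c "
from h import *
rep()"
```

```text
[ 0.4824 -0.05    0.2136] tool yaw -38.8 d 0.0891 r 0.1922 F [-0.  -0.1 -0.2] 29.5
wing [-43.29] at 29.45
to go rad -0.012 d from wing 0.1039
```

Call:
{"fn": "send_rows", "kwargs": {"commands": [[0, 0, 0, 0, 0, 0, 0], [0, 0, 0, 0, 0, 0, 0], [0, 0, 0, 0, 0, 0, 0], [0, 0, 0, 0, 0, 0, 0], [0, 0, 0, 0, 0, 0, 0], [0, 0, 0, 0, 0, 0, 0], [0, 0, 0, 0, 0, 0, 0], [0, 0, 0, 0, 0, 0, 0]]}}

```text
time_s: 30.3
eef_pos: [0.4824, -0.05, 0.2136]
eef_rot: [[0.618, 0.779, 0.101], [0.773, -0.626, 0.098], [0.139, 0.017, -0.99]]
ft_force: [0.0, 0.3, 0.1]
grip_width: 0.0003
gripper_force: 0.0
```

Call:
{"fn": "send_rows", "kwargs": {"commands": [[0, 0, 0, 0, 0, 0, 0], [0, 0, 0, 0, 0, 0, 0], [0, 0, 0, 0, 0, 0, 0], [0, 0, 0, 0, 0, 0, 0], [0, 0, 0, 0, 0, 0, 0], [0, 0, 0, 0, 0, 0, 0], [0, 0, 0, 0, 0, 0, 0], [0, 0, 0, 0, 0, 0, 0]]}}

```text
time_s: 31.1
eef_pos: [0.4824, -0.05, 0.2136]
eef_rot: [[0.619, 0.779, 0.101], [0.773, -0.626, 0.098], [0.139, 0.017, -0.99]]
ft_force: [-0.2, -0.6, -0.2]
grip_width: 0.0003
gripper_force: 0.0
```

```bash
python3 -c "
from h import *
rep();print(ang('top',0),ang('side',0))"
```

```text
[ 0.4824 -0.05    0.2136] tool yaw -38.8 d 0.089 r 0.1922 F [ 0.4 -0.1  1. ] 31.15
wing [-44.53] at 31.1
to go rad -0.034 d from wing 0.1078
-44.29673791164034 -45.8800776591749
```

Call:
{"fn": "send_rows", "kwargs": {"commands": [[0, 0, 0, 0, 0, 0, 0], [0, 0, 0, 0, 0, 0, 0], [0, 0, 0, 0, 0, 0, 0], [0, 0, 0, 0, 0, 0, 0], [0, 0, 0, 0, 0, 0, 0], [0, 0, 0, 0, 0, 0, 0], [0, 0, 0, 0, 0, 0, 0], [0, 0, 0, 0, 0, 0, 0]]}}

```text
time_s: 32.05
eef_pos: [0.4824, -0.05, 0.2136]
eef_rot: [[0.618, 0.779, 0.101], [0.773, -0.626, 0.098], [0.139, 0.018, -0.99]]
ft_force: [-0.4, -0.4, -0.3]
grip_width: 0.0005
gripper_force: 0.0
```

```bash
python3 -c "
from h import *
rep()"
```

```text
[ 0.4824 -0.05    0.2136] tool yaw -38.8 d 0.0891 r 0.1922 F [ 0.   0.3 -0.1] 32.1
wing [-44.53] at 32.05
to go rad -0.034 d from wing 0.1078
```

Call:
{"fn": "send_rows", "kwargs": {"commands": [[0, 0, 0, 0, 0, 0, 0], [0, 0, 0, 0, 0, 0, 0], [0, 0, 0, 0, 0, 0, 0], [0, 0, 0, 0, 0, 0, 0], [0, 0, 0, 0, 0, 0, 0], [0, 0, 0, 0, 0, 0, 0], [0, 0, 0, 0, 0, 0, 0], [0, 0, 0, 0, 0, 0, 0]]}}

```text
time_s: 32.9
eef_pos: [0.4824, -0.05, 0.2136]
eef_rot: [[0.619, 0.779, 0.101], [0.773, -0.626, 0.098], [0.139, 0.018, -0.99]]
ft_force: [0.0, -0.3, 0.2]
grip_width: 0.0003
gripper_force: 0.0
```

Call:
{"fn": "send_rows", "kwargs": {"commands": [[0, 0, 0, 0, 0, 0, 0], [0, 0, 0, 0, 0, 0, 0], [0, 0, 0, 0, 0, 0, 0], [0, 0, 0, 0, 0, 0, 0], [0, 0, 0, 0, 0, 0, 0], [0, 0, 0, 0, 0, 0, 0], [0, 0, 0, 0, 0, 0, 0], [0, 0, 0, 0, 0, 0, 0]]}}

```text
time_s: 33.7
eef_pos: [0.4824, -0.05, 0.2136]
eef_rot: [[0.618, 0.779, 0.101], [0.773, -0.626, 0.098], [0.139, 0.018, -0.99]]
ft_force: [0.1, 0.1, 0.5]
grip_width: 0.0004
gripper_force: 0.0
```

```bash
python3 -c "
from h import *
rep();print(bot.finish_job())"
```

```text
[ 0.4824 -0.05    0.2136] tool yaw -38.8 d 0.0891 r 0.1922 F [ 0.9 -0.   0.3] 33.75
wing [-45.14] at 33.7
to go rad -0.044 d from wing 0.1097
the job is handed in; nothing more can be done
None
```

The wing now stands untouched and all but still, about 0.04 rad from parallel to the mat's long edges by my camera measurement (limit 0.1). I handed the job in at about 34 s; no verdict came back.

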